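# Set the pepper mill to coarse and hold it poised over the prep bowl

## Task

Get the electric pepper mill ready for the dressing: while it still stands in its charging base, which keeps it from spinning, turn the dial on its top clockwise until the white pointer line is on the big orange dot (coarse grind). Then lift the mill out of its base, carry it over the row of jars and hold it upright and centred about 15 mm above the rim of the small white prep bowl, without touching the bowl. Finish while still holding it there, dial still on the orange dot, with the jars, bottles, bowl and spoon left where they stand.

Things in the scene. Friction and masses are not known exactly. Their poses are not given: they have to be found in the camera images.
- mill: Electric pepper mill, 155 mm tall, about 0.3 kg, loose. Square section: black foot 50 mm wide from 0 to 23 mm, steel rim and clear window 58 to 60 mm wide up to 75 mm, steel body 60 mm wide from 75 to 123 mm (hold it here), black shoulder plate 60 mm wide up to 129 mm, then the round dial. Origin: centre of the underside; z up, x and y square to the sides, round black button on the -x side.
- mill_dial (a joint): Dial on top of the mill: ribbed dark cylinder, 46 mm diameter, side free from 129 to 155 mm above the mill's underside, white pointer line on its top from centre to edge. Rad, grows clockwise seen from above, 0 to 3.14: 0 = pointer on the small white dot, 1.571 = on the orange dot, 3.14 = on the other white dot. Starts between 0.1 and 1.0, stays where left, friction about 0.05 N m.
- mill_dial_top (a point): Centre of the dial's flat top, on the mill's axis, 155 mm above the mill's underside.
- orange_dot (a point): Centre of the big orange dot (10 mm, coarse grind) on the mill's shoulder plate, in the corner between the mill's -x and -y sides (at -135 degrees from its x axis), 31 mm from the dial's axis. The small white dot (fine) is at -45 degrees, the middle-sized white dot at +135 degrees.
- mill_outlet (a point): The point on the mill that the pepper falls from: centre of its underside (the mill's origin).
- mill_base: Charging base of the mill, black, 96 x 96 mm, 28 mm high, fixed to the worktop. Origin: centre of its underside; z up; axes as the mill's at the start. The mill's foot stands in a square pocket 53 mm wide and 20 mm deep, floor 8 mm above the worktop, so that the mill cannot spin; it lifts out straight up.
- prep_bowl: Small white ceramic bowl, 104 mm across the rim, 48 mm high, 0.26 kg, loose on the worktop. Origin: centre of its underside, z up.
- prep_bowl_rim (a point): Centre of the bowl's mouth at the height of its rim, 48 mm above its underside; z up.
- jar_mustard: Mustard jar with a dark green lid, 68 mm diameter, 84 mm high, loose; one of the row of three jars between mill and bowl. Origin: centre of its underside.
- jar_honey: Honey jar with a grey lid, 71 mm diameter, 110 mm high, loose; one of the row of three jars. Origin: centre of its underside.
- spice_jar: Spice jar with a green cap, 46 mm diameter, 106 mm high, loose; one of the row of three jars. Origin: centre of its underside.
- teaspoon: Steel teaspoon, 130 x 26 x 11 mm, lying on the robot's side of the bowl. Origin: centre of its underside; x runs along it.
- coffee_maker: Black coffee maker, 275 x 206 x 354 mm (x, y, z), fixed, standing at the back left of the work: a tall obstacle between the arm's start pose and the work. Origin: centre of its underside.
- vinegar: Vinegar bottle with an orange label and a green cap, 63 mm diameter, 234 mm high, standing behind the row. Origin: centre of its underside.
- lemon: Yellow squeeze bottle with a green cap, 67 x 82 x 270 mm, standing behind the row. Origin: centre of its underside.
There are look-alikes about, which are no part of the job. What is shaped like the jar_honey but purple is not meant.

How it is judged:
On the way, in this order (a step that is already met when the one before it is completed fails the run):
1. the dial's pointer is on the orange dot while the mill stands in its charging base (value of joint mill_dial between 1.451 and 1.691 rad and z of mill in the frame of mill_base below 0.013 m and horizontal distance between mill and mill_base below 0.006 m), for 0.3 s.
2. the mill is carried over the row of jars (((horizontal distance between mill_outlet and jar_mustard below 0.08 m and height (world z) of mill_outlet above 0.084 m) or (horizontal distance between mill_outlet and jar_honey below 0.08 m and height (world z) of mill_outlet above 0.084 m) or (horizontal distance between mill_outlet and spice_jar below 0.08 m and height (world z) of mill_outlet above 0.084 m))), for 0.05 s.
At the end, for the whole second after the job is handed in: Mill still gripped, at rest, upright within 6 degrees; its underside centred within 15 mm of the bowl's axis, 4 to 30 mm above the rim, bowl untouched; dial within 0.15 rad of the orange dot; bowl within 15 mm and jars, bottles and spoon within 20 mm of where they stood (value of joint mill_dial between 1.421 and 1.721 rad and horizontal distance between mill_outlet and prep_bowl_rim below 0.015 m and z of mill_outlet in the frame of prep_bowl_rim between 0.004 and 0.03 m and angle between mill's own z axis and vertical below 0.1 rad and linear speed of mill below 0.02 m/s and angular speed of mill below 0.2 rad/s and contact force between the fingers and mill above 1 N and contact force between mill and prep_bowl below 0.05 N and distance of prep_bowl from where it was at the start of the episode below 0.015 m and angle between prep_bowl's own z axis and vertical below 0.05 rad and distance of each of jar_mustard, jar_honey, spice_jar, teaspoon, vinegar, lemon from where it was at the start of the episode below 0.02 m); the arm keeps its last pose, push and grip.
It fails at once if the mill touches the bowl (contact force between mill and prep_bowl above 0.3 N).
It fails at once if the bowl is pushed away (distance of prep_bowl from where it was at the start of the episode above 0.015 m).
It fails at once if a jar, a bottle or the spoon is knocked over or shoved (distance of any of jar_mustard, jar_honey, spice_jar, teaspoon, vinegar, lemon from where it was at the start of the episode above 0.02 m or angle between any of jar_mustard, jar_honey, spice_jar, vinegar, lemon's own z axis and vertical above 0.3 rad).
It also fails if it takes over 72 s, if anything falls off the work surface, if the arm or the gripper's body presses on something with over 40 N, if the wrist force passes 120 N, or if a joint passes its speed limit or range.

## Robot

A 6-joint arm with a two-finger parallel gripper is mounted at the origin on a cart in front of the work surface, level with it; the furniture and walls round the work are solid. World frame = base frame: x ahead of the robot, y to its left, z up, the work surface at z = 0. Lengths are in m, angles in rad, forces in N, time in s.
With the tool pointing down it reaches from about 0.275 to 0.75 m from the base axis. Payload 10.2 kg.
Tool frame: the origin (TCP) lies between the finger pads; the fingertips stand 17 mm ahead of it and the grasp point (between the pads) lies 2 mm behind it (manip.nose_length is the distance from the TCP to the fingertips, in m); z points along the fingers, y is the direction in which the jaws open and shut (so a half turn about z gives the same grasp; the last joint's range is limited). The gripper opens to 85 mm and grips with 20 to 120 N. Pads are 22 mm wide; open, the fingers measure 114 mm over their backs; the gripper's body (76 mm by 85 mm) begins 54 mm behind the grasp point. The pads swing forward as they close: fully open they stand 13 mm farther back than shut.
Start: joints at [0.908, 0.313, 1.498, -0, 1.331, -0.223], TCP at [0.224, 0.475, 0.248] pointing down, gripper open.
Joint ranges: [-2.94, 2.94], [-0.97, 2.17], [0.19, 2.56], [-1.23, 4.37], [0.02, 3.11], [-2.88, 2.88]. Speed limits (rad/s): [2.39, 2.39, 3.01, 3.14, 3.14, 3.14].

## Interface

Orientations are given as a 3x3 rotation matrix whose columns are the frame's x, y, z axes.
In Python, from rig import manip gives the robot as it stands. The module is installed in compiled form; this text tells all that it offers.
- The arm moves only by the tool send_rows, never from a script. Its argument "targets" is text: rows parted by semicolons, each of 7 numbers parted by spaces: the shift along the tool's x, y, z normalised to -1 to 1, where 1 is 0.025 m, then the turn, a rotation vector about the tool's x, y, z normalised to -1 to 1, where 1 is 5 degrees, then the gripper's target within -1 to 1 (shut at 1, half-way at 0, fully open at -1). A call has 1 to 10 rows; each row shifts and turns the commanded pose from where the row before left it, along the tool's axes as they then stand; what a row does not reach is not made up. A row lasts 1/10 s, in which the tool goes at most 50 mm and 8.59 degrees, less where a joint would pass 70% of its speed; a pose out of reach is approached as far as the arm can. A call with a number of a shift or a turn outside -1 to 1 is refused whole. A call with a gripper value outside its range is refused whole. The fingers move at their own pace and stop on an object; "newtons" is the grip in N (left out, the last holds). Time passes only in rows, so rows that do not move let the fingers close. It gives the time, the measured TCP pose, the force and the opening at its end, in the units of the state.
- manip.get_obs(): the state, without advancing time (a new reading comes with each control period).
- manip.capture(name): name is "scene" or "top"; returns the picture (480x640x3 uint8, blue, green, red); there is no depth.
- manip.camera_info(name): a dict with "fx", "fy", "cx", "cy" (pixels), "R" (3x3) and "t" (3): a world point X has camera coordinates R X + t. Camera axes: x right, y down, z forward; pixel columns grow to the right and rows downward; lengths in m; the calibration is good to about 2 mm. A picture is of the moment at which its call begins. camera_info takes no time and is no camera call.
- manip.finish_job(): hands the job in, once; it reports no verdict.
The state is a dict: "time_s": time; "joints": joint angles; "joint_vel": joint speeds; "tau": joint torques, N m; "position": TCP position; "eef_rot": TCP orientation; "force": force on the tool from outside, world axes, zero at the start; "moment": the same for the moment, N m; "gripper_width": finger opening in m.
Only numpy, scipy, OpenCV 4.12 (cv2) and the standard library are available. Lean on these libraries where they do the work, as an engineer would, in place of code of your own. Each camera call takes 0.05 s, during which the arm holds its last target.

## Working session

There is one attempt and no reset: what is moved stays moved. The work goes in short steps, Python scripts to look and compute and a tool call to move; the robot and the scene stay as the last step left them, time stands still between calls to the robot, and variables do not carry over. Pictures are saved under pics/ and viewed, and the job is handed in when it is done.

Besides the shell and the picture viewer there is one more tool, called by a JSON object that holds its "api" and its "payload", one argument or row to a line. send_rows: Moves the arm, as the interface text tells. Scaled input: -1 to 1 covers 0.025 m each way for a shift and 5 degrees each way for a turn. Its arguments: {"type":"object","properties":{"targets":{"type":"string"},"newtons":{"type":"number"}},"required":["targets"]}

```bash
mkdir -p pics; ls
python3 - <<'E'
from rig import manip
import cv2
for n in("scene","top"):
    cv2.imwrite(f"pics/{n}0.png",manip.capture(n)); print(n,manip.camera_info(n))
o=manip.get_obs();print(o)
E
```

```text
pics
scene {'fx': 504.31809056374954, 'fy': 504.31809056374954, 'cx': 318.513985688459, 'cy': 242.6525834312657, 'R': array([[ 0.82490614, -0.56512964, -0.0125836 ],
       [-0.36242447, -0.51167656, -0.77899653],
       [ 0.43379529,  0.64715963, -0.62690195]]), 't': array([-0.55475452,  0.22170574,  1.16544875])}
top {'fx': 486.6031625459114, 'fy': 486.6031625459114, 'cx': 315.7931522266211, 'cy': 236.73365372121881, 'R': array([[-0.026761  , -0.99961785,  0.00692795],
       [-0.9846563 ,  0.02516368, -0.1726811 ],
       [ 0.17244078, -0.01144276, -0.98495342]]), 't': array([-0.15109039,  0.59131497,  0.93029723])}
{'time_s': 0.1, 'joints': array([ 9.07590468e-01,  3.13375735e-01,  1.49838136e+00, -1.81315295e-05,
        1.33096536e+00, -2.23432031e-01]), 'joint_vel': array([ 1.82666921e-03, -2.12569500e-03, -2.66683492e-03,  6.21916915e-04,
        1.20164003e-03, -1.24715945e-05]), 'tau': array([ 2.00472576e-03, -4.12902904e+01, -2.60143036e+01, -2.27632709e-04,
        3.08781564e-03, -3.29043689e-05]), 'position': array([0.22340731, 0.47486002, 0.24779403]), 'eef_rot': array([[-9.04849734e-01,  4.25730542e-01, -6.81677062e-04],
       [ 4.25731023e-01,  9.04849315e-01, -9.01149747e-04],
       [ 2.33168053e-04, -1.10561618e-03, -9.99999362e-01]]), 'force': array([-0.56500998,  0.32169348,  0.37079537]), 'moment': array([ 0.03593016,  0.02124982, -0.01584142]), 'gripper_width': 0.08532009644400353}
```

View pics/scene0.png

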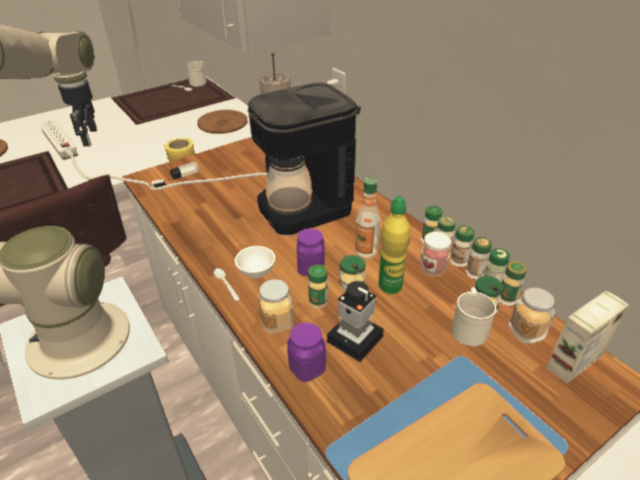

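View pics/top0.png

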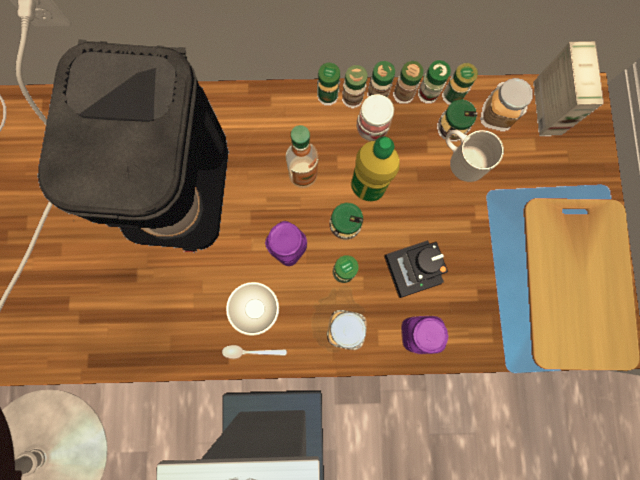

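The top view shows the mill in its base at about (418,268), with the orange dot near (443,269). The bowl is at (253,308). The row is mustard (347,220), spice (346,268) and honey (347,329). I'll zoom in on the mill.

```bash
cat > h.py <<'E'
import numpy as np,cv2
from rig import manip
def ray(n,u,v):
    c=manip.camera_info(n);d=c["R"].T@np.array([(u-c["cx"])/c["fx"],(v-c["cy"])/c["fy"],1]);return -c["R"].T@c["t"],d
def onz(n,u,v,z):
    o,d=ray(n,u,v);return o+d*(z-o[2])/d[2]
def proj(n,X):
    c=manip.camera_info(n);p=c["R"]@np.array(X,float)+c["t"];return np.array([c["fx"]*p[0]/p[2]+c["cx"],c["fy"]*p[1]/p[2]+c["cy"]])
E
python3 - <<'E'
import cv2
a=cv2.imread("pics/top0.png")[225:310,370:470]; b=cv2.imread("pics/scene0.png")[275:360,310:410]
cv2.imwrite("pics/zt.png",cv2.resize(a,None,fx=7,fy=7,interpolation=cv2.INTER_CUBIC))
cv2.imwrite("pics/zs.png",cv2.resize(b,None,fx=7,fy=7,interpolation=cv2.INTER_CUBIC))
E
```

```text
(no output)
```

View pics/zt.png

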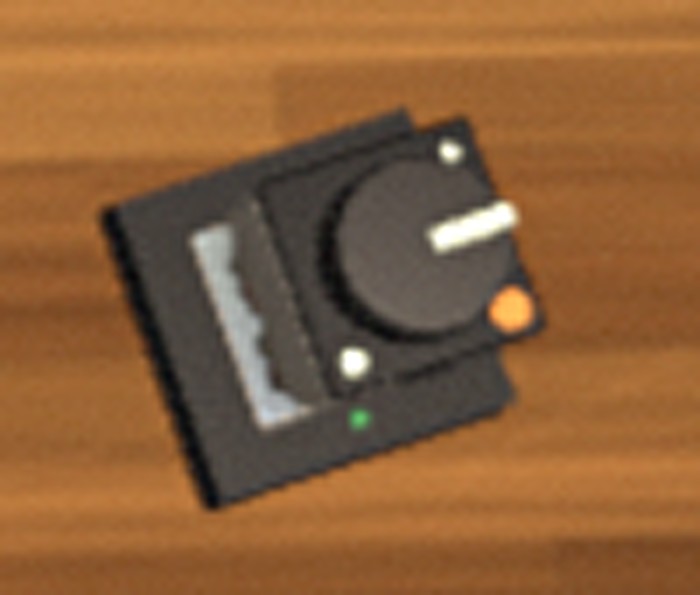

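View pics/zs.png

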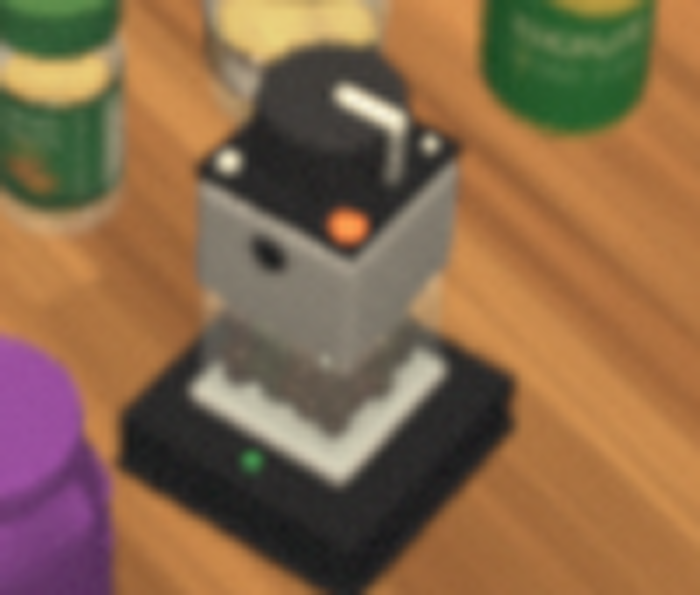

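```bash
cat > m.py <<'E'
from h import *
import sys
def dots(img):
    pass
f=lambda x,y,ou,ov:(ou+(x+.5)/7-.5,ov+(y+.5)/7-.5)
D={}
for n,ou,ov,P in(("top",370,225,dict(o=(512,309),s=(452,151),m=(354,362))),("scene",310,275,dict(o=(348,226),s=(430,145),m=(228,162)))):
    for k,(x,y) in P.items():
        D[n,k]=onz(n,*f(x,y,ou,ov),.137)[:2]; print(n,k,D[n,k].round(4))
    c=(D[n,"s"]+D[n,"m"])/2; e=D[n,"m"]-D[n,"s"]; q=D[n,"o"]-c
    # mid dot at +135deg
    print("centre",c.round(4),"radii",np.linalg.norm(e)/2,np.linalg.norm(q),"yaw",np.degrees(np.arctan2(e[1],e[0]))-135,np.degrees(np.arctan2(q[1],q[0]))+135)
p=onz("top",*f(433,243,370,225),.163)[:2];r=onz("top",*f(512,213,370,225),.163)[:2]
print("pointer",p,r,np.degrees(np.arctan2(*(r-p)[::-1])),np.linalg.norm(r-p))
p=onz("scene",*f(342,94,310,275),.163)[:2];r=onz("scene",*f(400,122,310,275),.163)[:2]
print("pointer",p,r,np.degrees(np.arctan2(*(r-p)[::-1])),np.linalg.norm(r-p))
E
python3 m.py
python3 - <<'E'
from h import *
for n in("top","scene"):
    im=cv2.imread(f"pics/{n}0.png")
    hsv=cv2.cvtColor(im,cv2.COLOR_BGR2HSV)
    m=((hsv[...,1]<70)&(hsv[...,2]>130)).astype('uint8')*255 
    g=cv2.inRange(hsv,(40,80,30),(85,255,255));pu=cv2.inRange(hsv,(125,80,40),(165,255,255))
    for nm,k in(("w",m),("g",g),("p",pu)):
        N,l,s,c=cv2.connectedComponentsWithStats(k)
        for i in range(1,N):
            if s[i,4]>120: print(n,nm,s[i],c[i].round(1))
E
```

```text
top o [ 0.5072 -0.3953]
top s [ 0.5492 -0.3825]
top m [ 0.4944 -0.3532]
centre [ 0.5218 -0.3679] radii 0.031033727872552486 0.031095693212008717 yaw 16.82701060087021 16.93087935252001
scene o [ 0.5069 -0.3942]
scene s [ 0.5481 -0.3818]
scene m [ 0.4937 -0.3524]
centre [ 0.5209 -0.3671] radii 0.030898428793869552 0.03049269113417331 yaw 16.592157814617195 17.696875702957925
pointer [ 0.52183886 -0.36937765] [ 0.52898379 -0.3899974 ] -70.88833831915912 0.02182256114484761
pointer [ 0.52256464 -0.3696487 ] [ 0.52923915 -0.38884201] -70.82477378033708 0.020320731837214594
top w [ 15   0  31 124 770] [24.3 45.1]
top w [573  48  28  48 978] [586.2  71.5]
top w [633  62   7  50 153] [636.5  82.8]
top w [624  69  16 106 307] [632.4 118.1]
top w [497  78  35  38 799] [515.9  93.2]
top w [361  94  33  32 803] [377.  109.8]
top w [450 130  53  40 582] [474.1 150.8]
top w [  0 202  52 108 420] [ 25.7 255.1]
top w [397 257  17  29 133] [403.9 271.4]
top w [ 227  282   52   53 2158] [252.3 308.2]
top w [ 331  311   35   38 1060] [348.4 329.9]
top w [222 346  65  12 376] [248.3 351.7]
top w [ 516 
[... 1426 characters left out ...]
299  36  29 240] [356.7 312.1]
scene w [509 322  38  21 122] [526.7 336.1]
scene w [337 325  36  19 235] [355.5 334. ]
scene w [325 356 243 124 751] [448.6 411.3]
scene w [ 567  413   73   67 2494] [615.  456.9]
scene g [391 196  15  18 209] [398.  205.5]
scene g [426 206  29  25 291] [437.3 217.1]
scene g [456 226  18  15 178] [464.7 234. ]
scene g [490 248  20  18 226] [498.6 257.4]
scene g [341 256  24  18 321] [352.  263.9]
scene g [379 257  24  37 468] [389.  279.2]
scene g [309 265  18  18 275] [317.4 273.6]
scene g [476 276  43  25 518] [494.7 287.1]
scene g [310 288  16  16 162] [317.7 295.6]
scene p [297 228  27  47 994] [309.3 249. ]
scene p [ 287  323   39   59 1803] [306.4 351.2]
```

Run:
```python
from h import *
from scipy.optimize import least_squares
im=cv2.imread("pics/top0.png");hsv=cv2.cvtColor(im,cv2.COLOR_BGR2HSV)
m=((hsv[...,1]<70)&(hsv[...,2]>130)).astype('uint8')*255
def fit(mask,box,z,n="top"):
    mm=np.zeros_like(mask);x,y,w,h=box;mm[y-2:y+h+2,x-2:x+w+2]=mask[y-2:y+h+2,x-2:x+w+2]
    c=max(cv2.findContours(mm,0,1)[0],key=cv2.contourArea);c=cv2.convexHull(c).reshape(-1,2)
    P=np.array([onz(n,u,v,z)[:2] for u,v in c])
    r=least_squares(lambda q:np.hypot(*(P-q[:2]).T)-q[2],[*P.mean(0),.04],loss='soft_l1',f_scale=.001)
    return r.x.round(4)
print("bowl top",fit(m,(227,282,52,53),.048))
s=cv2.imread("pics/scene0.png");hs=cv2.cvtColor(s,cv2.COLOR_BGR2HSV);ms=((hs[...,1]<70)&(hs[...,2]>130)).astype('uint8')*255
x=np.array([254.8,251]);print("bowl scene bbox", [onz("scene",u,255,.048)[:2].round(4) for u in(235,275)])
for k,u,v,z in(("mustard",346.5,218,.084),("spice",346.2,267.1,.106),("honey",348,329.5,.110),("purpleL",286,240,.11),("purpleR",427,335,.11),("lemoncap",383.2,147,.26),("vincap",299,137,.225)):
    print(k,onz("top",u,v,z)[:2].round(3))
print("coffee base",[onz("top",u,v,0)[:2].round(3) for u,v in((122,240),(215,248),(226,150))],[onz("top",u,v,.354)[:2].round(3) for u,v in((45,200),(165,217),(190,50),(65,50))])
print([proj("scene",[.44,.02,.048])])
z=cv2.resize(s[240:300,215:295],None,fx=8,fy=8,interpolation=2);cv2.imwrite("pics/zb.png",z)
```

```text
bowl top [ 0.4484 -0.0374  0.0512]
bowl scene bbox [array([0.4123, 0.0052]), array([ 0.4978, -0.0553])]
mustard [ 0.617 -0.227]
spice [ 0.518 -0.222]
honey [ 0.403 -0.22 ]
purpleL [ 0.572 -0.109]
purpleR [ 0.389 -0.365]
lemoncap [ 0.697 -0.279]
vincap [ 0.732 -0.14 ]
coffee base [array([0.6  , 0.244]), array([0.578, 0.047]), array([0.794, 0.025])] [array([0.596, 0.215]), array([0.568, 0.047]), array([0.821, 0.016]), array([0.825, 0.201])]
[array([241.801713  , 248.15591965])]
```

View pics/zb.png

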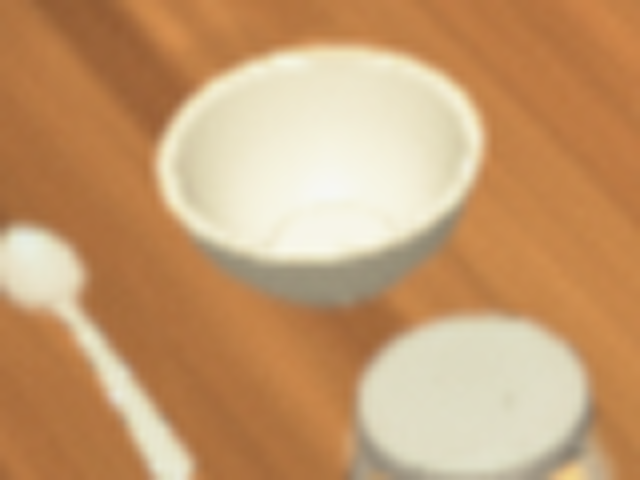

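{"api": "send_rows", "payload": {
  "targets": "0 0 0 0 0 1 -1;0 0 0 0 0 1 -1;0 0 0 0 0 1 -1;0 0 0 0 0 1 -1;0 0 0 0 0 1 -1;0 0 0 0 0 1 -1;0 0 0 0 0 1 -1;0 0 0 0 0 1 -1;0 0 0 0 0 1 -1;0 0 0 0 0 1 -1",
  "newtons": 25
}}

```text
time_s: 1.1
position: [0.2235, 0.4749, 0.2479]
eef_rot: [[-0.252, 0.968, -0.0], [0.968, 0.252, -0.001], [-0.001, -0.001, -1.0]]
force: [0.0, 0.6, -0.4]
gripper_width: 0.0855
```

{"api": "send_rows", "payload": {
  "targets": "0 0 0 0 0 1 -1;0 0 0 0 0 1 -1;0 0 0 0 0 1 -1;0 0 0 0 0 1 -1;0 0 0 0 0 1 -1;0 0 0 0 0 1 -1;0 0 0 0 0 1 -1;0 0 0 0 0 1 -1;0 0 0 0 0 0 -1"
}}

```text
time_s: 2.0
position: [0.2235, 0.4749, 0.248]
eef_rot: [[0.426, 0.905, -0.0], [0.905, -0.426, -0.001], [-0.001, -0.0, -1.0]]
force: [-0.3, 0.1, 0.2]
gripper_width: 0.0853
```

```bash
cat >> h.py <<'E'
def go(tgt,yaw=None):
    o=manip.get_obs();R=o["eef_rot"];d=R.T@(np.array(tgt)-o["position"])
    y=np.degrees(np.arctan2(R[1,1],R[0,1]))
    print("t",o["time_s"],"pos",o["position"].round(4),"yaw_y",y.round(2),"F",o["force"].round(1),"w",round(o["gripper_width"],4),"tilt",R[:,2].round(4)," units",(d/.025).round(2))
    return R
E
python3 -c "
from h import *
go([.34,0,.26]);go([.5213,-.3675,.26])
R=manip.get_obs()['eef_rot'];print(R.T@(np.array([.5213,-.3675,.25])-np.array([.34,0,.25]))/.025)"
```

```text
t 2.0 pos [0.2235 0.4749 0.248 ] yaw_y -25.24 F [-0.3  0.1  0.2] w 0.0853 tilt [-5.e-04 -5.e-04 -1.e+00]  units [-15.2   12.32  -0.47]
t 2.0 pos [0.2235 0.4749 0.248 ] yaw_y -25.24 F [-0.3  0.1  0.2] w 0.0853 tilt [-5.e-04 -5.e-04 -1.e+00]  units [-25.4   25.15  -0.47]
[-1.02036042e+01  1.28284037e+01  4.78442824e-03]
```

{"api": "send_rows", "payload": {
  "targets": "-.76 .61 -.05 0 0 0 -1;-.76 .61 -.05 0 0 0 -1;-.76 .61 -.05 0 0 0 -1;-.76 .61 -.05 0 0 0 -1;-.76 .61 -.05 0 0 0 -1;-.76 .61 -.05 0 0 0 -1;-.76 .61 -.05 0 0 0 -1;-.76 .61 -.05 0 0 0 -1;-.76 .61 -.05 0 0 0 -1;-.76 .61 -.05 0 0 0 -1"
}}

```text
time_s: 3.0
position: [0.2806, 0.2372, 0.2608]
eef_rot: [[0.423, 0.906, -0.0], [0.906, -0.423, -0.0], [-0.0, -0.0, -1.0]]
force: [0.8, -0.6, 0.8]
gripper_width: 0.0857
```

{"api": "send_rows", "payload": {
  "targets": "-.76 .61 0 0 0 0 -1;-.76 .61 0 0 0 0 -1;-.76 .61 0 0 0 0 -1;-.76 .61 0 0 0 0 -1;-.76 .61 0 0 0 0 -1;-.76 .61 0 0 0 0 -1;-.76 .61 0 0 0 0 -1;-.76 .61 0 0 0 0 -1;-.76 .61 0 0 0 0 -1;-.76 .61 0 0 0 0 -1"
}}

```text
time_s: 4.0
position: [0.3377, 0.0004, 0.2608]
eef_rot: [[0.423, 0.906, 0.0], [0.906, -0.423, -0.0], [0.0, 0.0, -1.0]]
force: [0.5, 0.8, -0.3]
gripper_width: 0.0854
```

{"api": "send_rows", "payload": {
  "targets": "-.65 .8 0 0 0 0 -1;-.65 .8 0 0 0 0 -1;-.65 .8 0 0 0 0 -1;-.65 .8 0 0 0 0 -1;-.65 .8 0 0 0 0 -1;-.65 .8 0 0 0 0 -1;-.65 .8 0 0 0 0 -1;-.65 .8 0 0 0 0 -1;-.65 .8 0 0 0 0 -1;-.65 .8 0 0 0 0 -1"
}}

```text
time_s: 5.0
position: [0.4498, -0.2318, 0.2606]
eef_rot: [[0.423, 0.906, -0.0], [0.906, -0.423, 0.0], [0.0, -0.0, -1.0]]
force: [0.3, 0.4, 0.3]
gripper_width: 0.0852
```

```bash
python3 -c "
from h import *
go([.5213,-.3675,.26])"
```

```text
t 5.0 pos [ 0.4498 -0.2318  0.2606] yaw_y -25.05 F [0.3 0.4 0.3] w 0.0852 tilt [-3.e-04  3.e-04 -1.e+00]  units [-3.71  4.89  0.02]
```

{"api": "send_rows", "payload": {
  "targets": "-.74 .98 0 0 0 0 -1;-.74 .98 0 0 0 0 -1;-.74 .98 0 0 0 0 -1;-.74 .98 0 0 0 0 -1;-.75 .97 0 0 0 0 -1;0 0 .8 0 0 0 -1;0 0 .8 0 0 0 -1;0 0 0.6 0 0 0 -1;0 0 0 0 0 0 -1"
}}

```text
time_s: 5.9
position: [0.52, -0.3662, 0.2033]
eef_rot: [[0.424, 0.906, -0.003], [0.906, -0.424, 0.003], [0.002, -0.004, -1.0]]
force: [-0.1, 0.0, -0.3]
gripper_width: 0.0854
```

```bash
python3 -c "
from h import *
go([.5213,-.3675,.157])
cv2.imwrite('pics/s1.png',cv2.resize(manip.capture('scene')[210:380,270:450],None,fx=4,fy=3.5,interpolation=2))"
```

```text
t 5.9 pos [ 0.52   -0.3662  0.2033] yaw_y -25.08 F [-0.1  0.  -0.3] w 0.0854 tilt [-0.0033  0.0033 -1.    ]  units [-0.03  0.08  1.85]
```

View pics/s1.png

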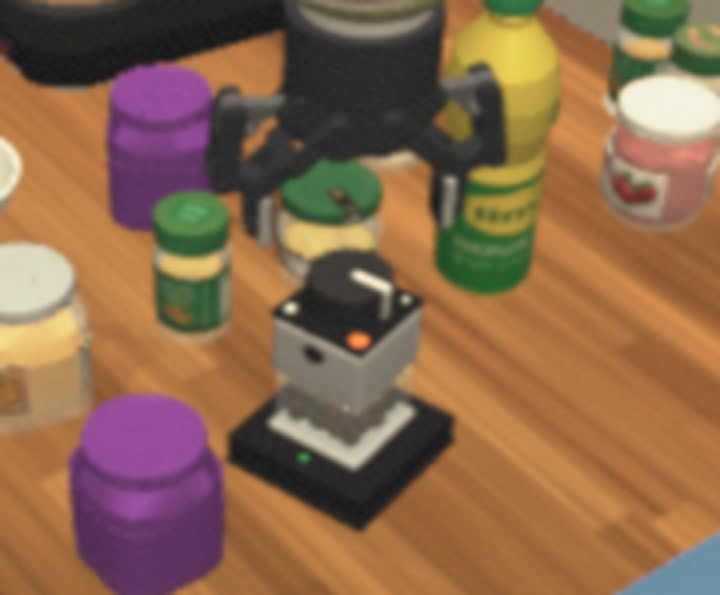

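The picture shows the open gripper above the dial, with the fingers on both sides of it. I'll lower it now.

{"api": "send_rows", "payload": {
  "targets": "0 0 .6 0 0 0 -1;0 0 .6 0 0 0 -1;0 0 .6 0 0 0 -1;0 0 0 0 0 0 -1;0 0 0 0 0 0 -1"
}}

```text
time_s: 6.45
position: [0.521, -0.3671, 0.1621]
eef_rot: [[0.425, 0.905, 0.001], [0.905, -0.425, -0.001], [-0.001, 0.001, -1.0]]
force: [0.3, 0.8, -0.1]
gripper_width: 0.0855
```

```bash
python3 -c "
from h import *
go([.5213,-.3675,.157])
cv2.imwrite('pics/s2.png',cv2.resize(manip.capture('scene')[250:350,310:410],None,fx=6,fy=6,interpolation=2))"
```

```text
t 6.45 pos [ 0.521  -0.3671  0.1621] yaw_y -25.16 F [ 0.3  0.8 -0.1] w 0.0855 tilt [ 0.001 -0.001 -1.   ]  units [-0.01  0.02  0.2 ]
```

View pics/s2.png

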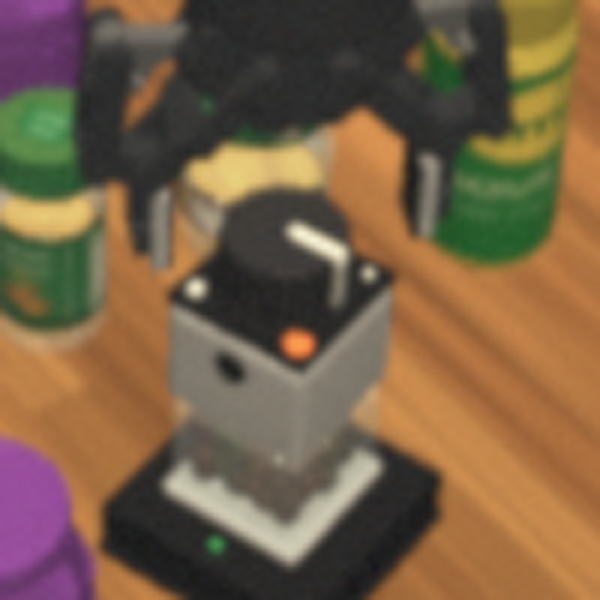

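{"api": "send_rows", "payload": {
  "targets": "0 0 .2 0 0 0 -1;0 0 0 0 0 0 0;0 0 0 0 0 0 1;0 0 0 0 0 0 1;0 0 0 0 0 0 1;0 0 0 0 0 0 1;0 0 0 0 0 0 1;0 0 0 0 0 0 1;0 0 0 0 0 0 1",
  "newtons": 25
}}

```text
time_s: 7.4
position: [0.5207, -0.3669, 0.1561]
eef_rot: [[0.426, 0.905, 0.0], [0.905, -0.426, -0.0], [-0.0, 0.0, -1.0]]
force: [-1.9, 0.6, 5.9]
gripper_width: 0.0455
```

```bash
python3 -c "
from h import *
go([.5213,-.3675,.157])
cv2.imwrite('pics/s3.png',cv2.resize(manip.capture('scene')[250:350,310:410],None,fx=6,fy=6,interpolation=2))"
```

```text
t 7.4 pos [ 0.5207 -0.3669  0.1561] yaw_y -25.2 F [-1.9  0.6  5.9] w 0.0455 tilt [ 3.e-04 -4.e-04 -1.e+00]  units [-0.01  0.03 -0.03]
```

View pics/s3.png

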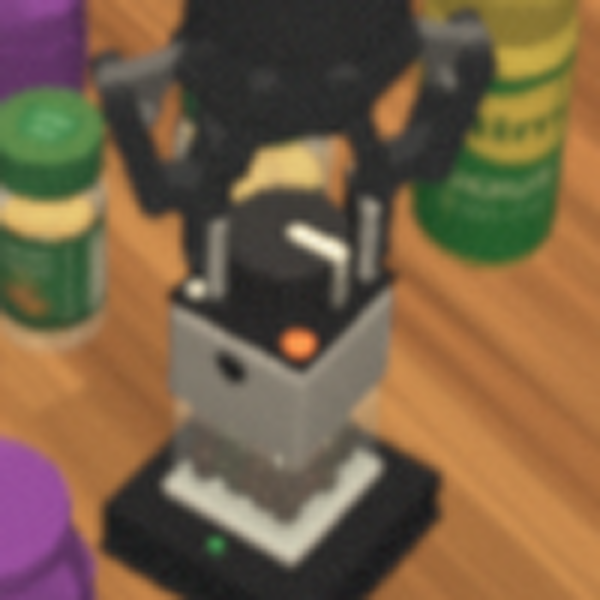

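The dial is gripped with an opening of 45.5 mm. Now I'll turn it 47° clockwise, which is positive about the tool's z axis.

{"api": "send_rows", "payload": {
  "targets": "0 0 0 0 0 .6 1;0 0 0 0 0 .6 1;0 0 0 0 0 .6 1;0 0 0 0 0 .8 1;0 0 0 0 0 .8 1;0 0 0 0 0 .8 1;0 0 0 0 0 .8 1;0 0 0 0 0 .8 1;0 0 0 0 0 .8 1;0 0 0 0 0 .8 1"
}}

```text
time_s: 8.45
position: [0.5207, -0.3668, 0.1562]
eef_rot: [[0.886, 0.464, 0.0], [0.464, -0.886, -0.0], [0.0, 0.0, -1.0]]
force: [-1.0, 1.5, 4.8]
gripper_width: 0.0449
```

{"api": "send_rows", "payload": {
  "targets": "0 0 0 0 0 .8 1;0 0 0 0 0 .8 1;0 0 0 0 0 0 1;0 0 0 0 0 0 1;0 0 0 0 0 0 1"
}}

```text
time_s: 8.95
position: [0.5207, -0.3669, 0.1562]
eef_rot: [[0.941, 0.339, 0.0], [0.339, -0.941, -0.0], [0.0, 0.0, -1.0]]
force: [-1.1, 1.2, 5.8]
gripper_width: 0.0454
```

```bash
python3 -c "
from h import *
go([.5213,-.3675,.157]);print(manip.get_obs()['moment'])
im=manip.capture('scene');cv2.imwrite('pics/s4f.png',im)
cv2.imwrite('pics/s4.png',cv2.resize(im[275:360,310:410],None,fx=7,fy=7,interpolation=2))"
```

```text
t 8.95 pos [ 0.5207 -0.3669  0.1562] yaw_y -70.2 F [-1.1  1.2  5.8] w 0.0454 tilt [ 3.e-04 -3.e-04 -1.e+00]  units [ 0.01  0.03 -0.03]
[ 0.25196327  0.23192924 -0.04008698]
```

View pics/s4.png

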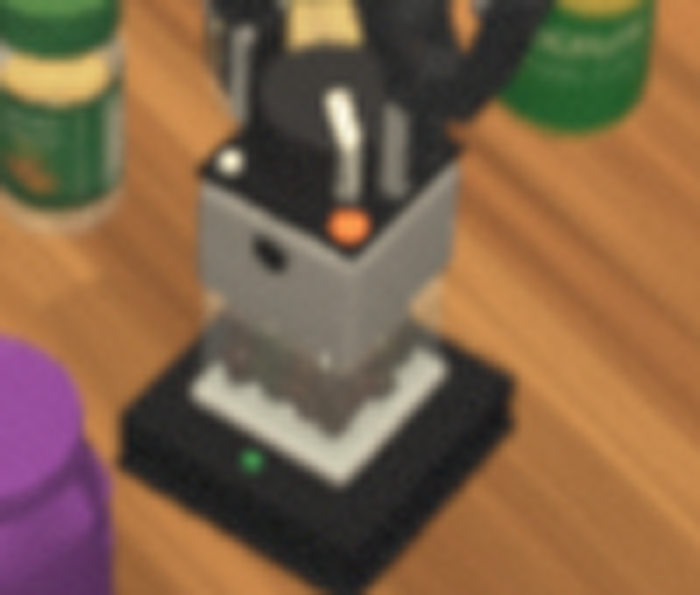

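{"api": "send_rows", "payload": {
  "targets": "0 0 0 0 0 .4 1;0 0 0 0 0 0 1;0 0 0 0 0 0 1;0 0 0 0 0 0 1;0 0 0 0 0 0 1"
}}

```text
time_s: 9.5
position: [0.5207, -0.3668, 0.1562]
eef_rot: [[0.952, 0.306, 0.0], [0.306, -0.952, -0.0], [0.0, 0.0, -1.0]]
force: [-1.3, 0.7, 6.2]
gripper_width: 0.0451
```

```bash
python3 -c "
from h import *
go([.5213,-.3675,.157])
im=manip.capture('scene')
cv2.imwrite('pics/s5.png',cv2.resize(im[275:325,330:380],None,fx=12,fy=12,interpolation=2))"
```

```text
t 9.5 pos [ 0.5207 -0.3668  0.1562] yaw_y -72.2 F [-1.3  0.7  6.2] w 0.0451 tilt [ 4.e-04 -3.e-04 -1.e+00]  units [ 0.01  0.03 -0.03]
```

View pics/s5.png

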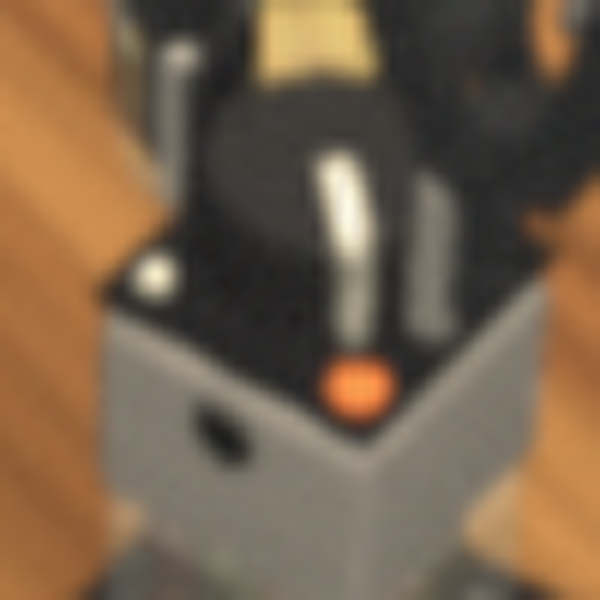

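{"api": "send_rows", "payload": {
  "targets": "0 0 0 0 0 0 0;0 0 0 0 0 0 -1;0 0 0 0 0 0 -1;0 0 0 0 0 0 -1;0 0 0 0 0 0 -1;0 0 0 0 0 0 -1;0 0 -.8 0 0 0 -1;0 0 -1 0 0 0 -1;0 0 0 0 0 0 -1"
}}

```text
time_s: 10.45
position: [0.5215, -0.3677, 0.2043]
eef_rot: [[0.952, 0.306, 0.004], [0.306, -0.952, -0.004], [0.003, 0.005, -1.0]]
force: [-0.1, 0.4, 1.0]
gripper_width: 0.085
```

```bash
python3 -c "
from h import *
go([.5213,-.3675,.112])
im=manip.capture('scene')
cv2.imwrite('pics/s6.png',cv2.resize(im[275:325,330:380],None,fx=12,fy=12,interpolation=2))
im=manip.capture('top')
cv2.imwrite('pics/t6.png',cv2.resize(im[225:310,370:470],None,fx=7,fy=7,interpolation=2))"
```

```text
t 10.45 pos [ 0.5215 -0.3677  0.2043] yaw_y -72.2 F [-0.1  0.4  1. ] w 0.085 tilt [ 0.0043 -0.0044 -1.    ]  units [-0.02 -0.03  3.69]
```

View pics/s6.png

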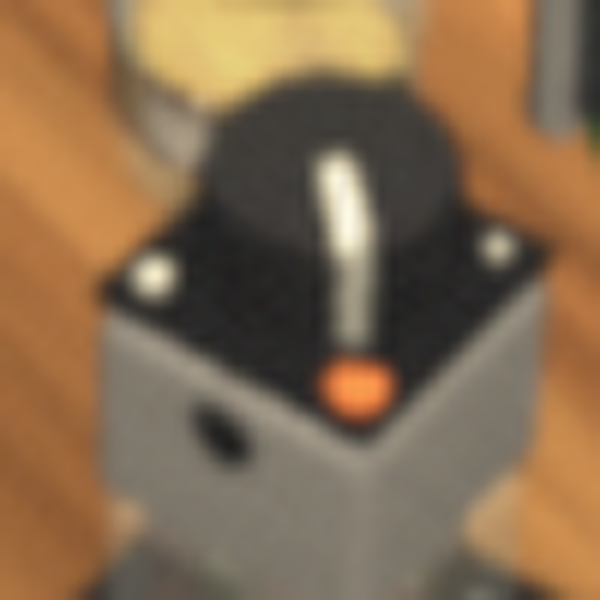

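View pics/t6.png

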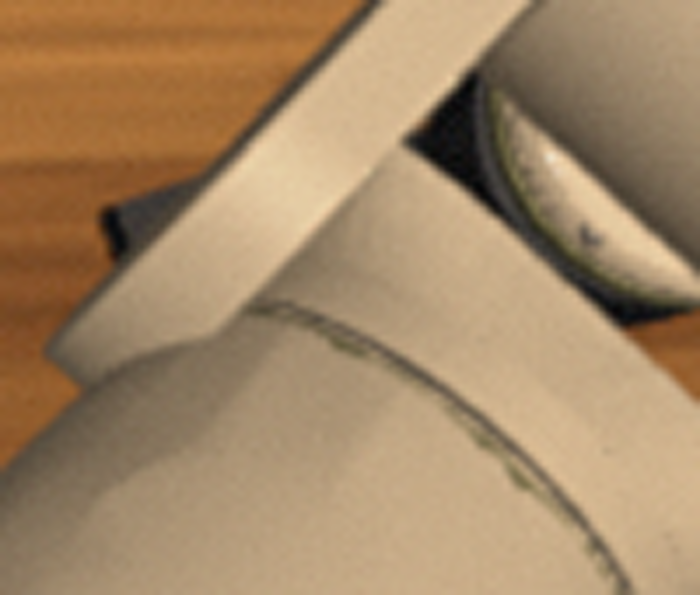

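Run:
```python
from h import *
f=lambda x,y:(330+(x+.5)/12-.5,275+(y+.5)/12-.5)
g=lambda x,y,z:onz("scene",*f(x,y),z)[:2]
o,s,m=g(358,388,.137),g(497,248,.137),g(153,275,.137)
c=(s+m)/2;a=lambda d:np.degrees(np.arctan2(d[1],d[0]))
print("c",c,"yaw",a(m-s)-135,a(o-c)+135)
p,q=g(332,155,.163),g(352,245,.163)
print("ptr",a(q-p),a(q-c),np.linalg.norm(q-p),np.linalg.norm(q-c))
# lower end of side strip on shoulder level
w=g(352,343,.139);print("strip",a(w-c),np.linalg.norm(w-c), "orange",a(o-c))
```

```text
c [ 0.52128569 -0.36674811] yaw 16.14654088367746 17.65447840424943
ptr -119.00529392058992 -118.36353581935244 0.022231375742666135 0.02227353344038611
strip -115.97409748540336 0.022213606427790956 orange -117.34552159575057
```

The pointer measures -118.4° and the orange dot -117.3° to -118°, so the dial is set. Next is the body grip: down 92 mm, with the jaws along the mill's y axis.

{"api": "send_rows", "payload": {
  "targets": "0 0 .6 0 0 .16 -1;0 0 .6 0 0 0 -1;0 0 .6 0 0 0 -1;0 0 .6 0 0 0 -1;0 0 .6 0 0 0 -1;0 0 .4 0 0 0 -1;0 0 0 0 0 0 -1;0 0 0 0 0 0 -1"
}}

```text
time_s: 11.35
position: [0.5207, -0.3669, 0.1159]
eef_rot: [[0.956, 0.292, -0.0], [0.292, -0.956, 0.0], [-0.0, -0.0, -1.0]]
force: [0.7, 0.5, 0.0]
gripper_width: 0.0853
```

```bash
python3 -c "
from h import *
go([.5213,-.3672,.112])
im=manip.capture('scene')
cv2.imwrite('pics/s7.png',cv2.resize(im[260:360,300:420],None,fx=6,fy=6,interpolation=2))"
```

```text
t 11.35 pos [ 0.5207 -0.3669  0.1159] yaw_y -73.0 F [0.7 0.5 0. ] w 0.0853 tilt [-1.e-04  1.e-04 -1.e+00]  units [0.02 0.02 0.15]
```

View pics/s7.png

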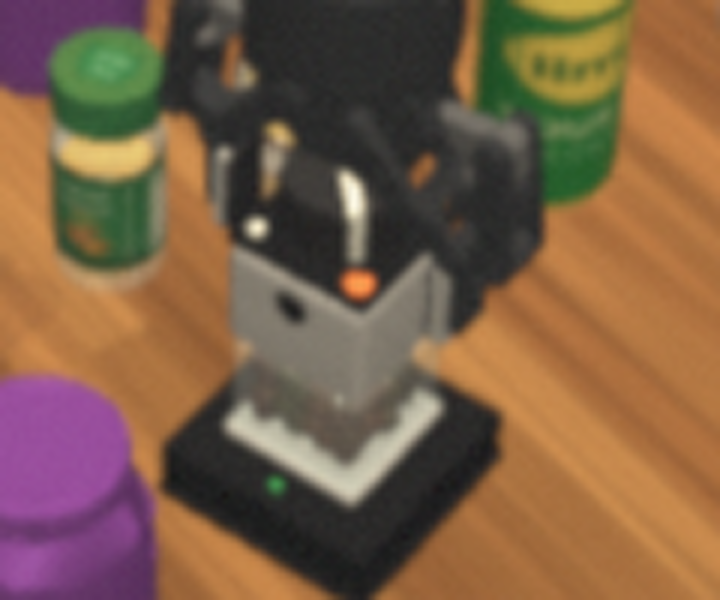

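{"api": "send_rows", "payload": {
  "targets": "0 0 .1 0 0 0 -1;0 0 0 0 0 0 0;0 0 0 0 0 0 1;0 0 0 0 0 0 1;0 0 0 0 0 0 1;0 0 0 0 0 0 1;0 0 0 0 0 0 1;0 0 0 0 0 0 1",
  "newtons": 45
}}

```text
time_s: 12.2
position: [0.5208, -0.3669, 0.1137]
eef_rot: [[0.956, 0.292, 0.0], [0.292, -0.956, -0.0], [0.0, 0.0, -1.0]]
force: [-0.9, 1.1, 4.8]
gripper_width: 0.0597
```

{"api": "send_rows", "payload": {
  "targets": "0 0 -.3 0 0 0 1;0 0 -.4 0 0 0 1;0 0 -.4 0 0 0 1;0 0 0 0 0 0 1;0 0 0 0 0 0 1"
}}

```text
time_s: 12.7
position: [0.5206, -0.3668, 0.1409]
eef_rot: [[0.956, 0.292, 0.0], [0.292, -0.956, -0.0], [0.0, 0.0, -1.0]]
force: [0.5, -0.8, -2.9]
gripper_width: 0.0596
```

```bash
python3 -c "
from h import *
go([.5213,-.3672,.25])
im=manip.capture('scene')
cv2.imwrite('pics/s8.png',cv2.resize(im[230:360,280:420],None,fx=5,fy=4.6,interpolation=2))"
```

```text
t 12.7 pos [ 0.5206 -0.3668  0.1409] yaw_y -73.0 F [ 0.5 -0.8 -2.9] w 0.0596 tilt [ 1.e-04 -1.e-04 -1.e+00]  units [ 0.02  0.02 -4.36]
```

View pics/s8.png

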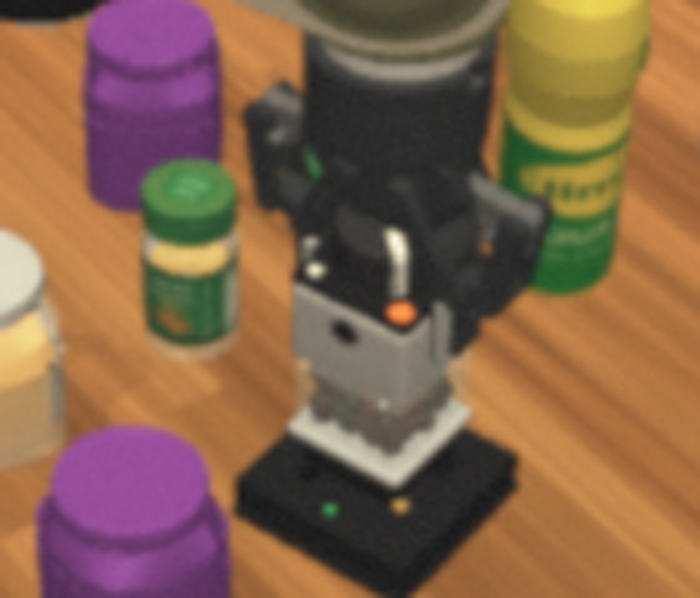

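Lifted: the wrist force is -2.9 N, which matches the mill's weight, and the opening is 59.6 mm. I'll raise it and carry it across.

{"api": "send_rows", "payload": {
  "targets": "0 0 -.6 0 0 0 1;0 0 -.6 0 0 0 1;0 0 -.6 0 0 0 1;0 0 -.6 0 0 0 1;0 0 -.6 0 0 0 1;0 0 -.6 0 0 0 1;0 0 -.6 0 0 0 1;0 0 -.6 0 0 0 1;0 0 0 0 0 0 1"
}}

```text
time_s: 13.65
position: [0.521, -0.3671, 0.2624]
eef_rot: [[0.956, 0.292, 0.002], [0.292, -0.956, -0.002], [0.001, 0.003, -1.0]]
force: [-0.2, -0.5, -3.1]
gripper_width: 0.0593
```

```bash
python3 -c "
from h import *
go([.4484,-.0374,.26])
print(onz('scene',215+321.5/8-.5,240+156/8-.5,.048))"
```

```text
t 13.65 pos [ 0.521  -0.3671  0.2624] yaw_y -72.99 F [-0.2 -0.5 -3.1] w 0.0593 tilt [ 0.0021 -0.0022 -1.    ]  units [  1.08 -13.46   0.06]
[ 0.44662683 -0.03874425  0.048     ]
```

{"api": "send_rows", "payload": {
  "targets": ".05 -.4 0 0 0 0 1;.05 -.6 0 0 0 0 1;.05 -.7 0 0 0 0 1;.05 -.7 0 0 0 0 1;.05 -.7 0 0 0 0 1;.05 -.7 0 0 0 0 1;.05 -.7 0 0 0 0 1;.05 -.7 0 0 0 0 1;.05 -.7 0 0 0 0 1;.05 -.7 0 0 0 0 1"
}}

```text
time_s: 14.65
position: [0.4835, -0.2037, 0.2595]
eef_rot: [[0.956, 0.293, -0.002], [0.293, -0.956, 0.001], [-0.001, -0.002, -1.0]]
force: [-0.6, -0.5, -3.6]
gripper_width: 0.0599
```

{"api": "send_rows", "payload": {
  "targets": ".05 -.7 0 0 0 0 1;.05 -.7 0 0 0 0 1;.05 -.7 0 0 0 0 1;.05 -.7 0 0 0 0 1;.05 -.7 0 0 0 0 1;.05 -.7 0 0 0 0 1;.05 -.7 0 0 0 0 1;.05 -.7 0 0 0 0 1;.05 -.7 0 0 0 0 1;.05 -.56 0 0 0 0 1"
}}

```text
time_s: 15.65
position: [0.4457, -0.0362, 0.2609]
eef_rot: [[0.956, 0.293, 0.0], [0.293, -0.956, -0.0], [0.0, 0.0, -1.0]]
force: [1.0, -0.1, -3.5]
gripper_width: 0.0592
```

{"api": "send_rows", "payload": {
  "targets": "0 0 0 0 0 0 1;0 0 0 0 0 0 1;0 0 0 0 0 0 1"
}}

```text
time_s: 15.95
position: [0.4463, -0.0381, 0.2608]
eef_rot: [[0.956, 0.292, 0.0], [0.292, -0.956, -0.0], [-0.0, 0.0, -1.0]]
force: [0.2, 0.0, -4.7]
gripper_width: 0.0597
```

```bash
python3 -c "
from h import *
go([.4484,-.0374,.1687])
im=manip.capture('scene');cv2.imwrite('pics/s9f.png',im)
cv2.imwrite('pics/s9.png',cv2.resize(im[170:310,180:350],None,fx=4.4,fy=4.2,interpolation=2))
cv2.imwrite('pics/t9.png',manip.capture('top'))"
```

```text
t 15.95 pos [ 0.4463 -0.0381  0.2608] yaw_y -73.03 F [ 0.2  0.  -4.7] w 0.0597 tilt [ 0.e+00 -2.e-04 -1.e+00]  units [ 0.09 -0.    3.68]
```

View pics/s9.png

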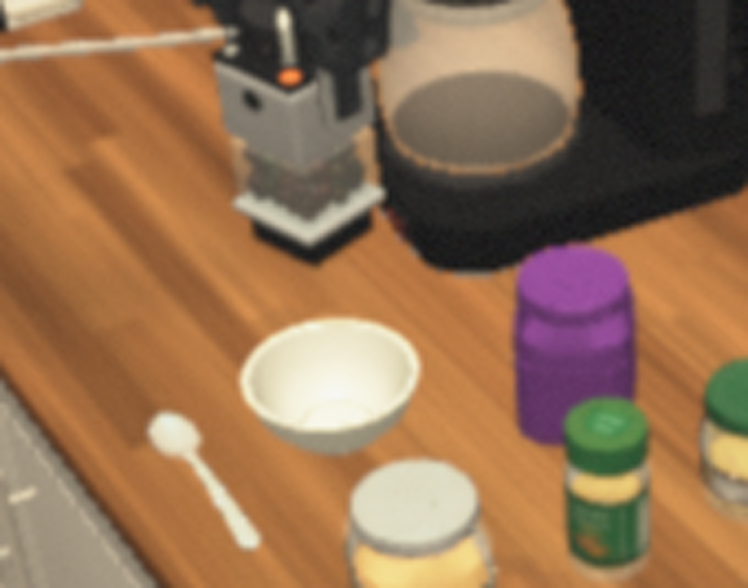

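View pics/t9.png

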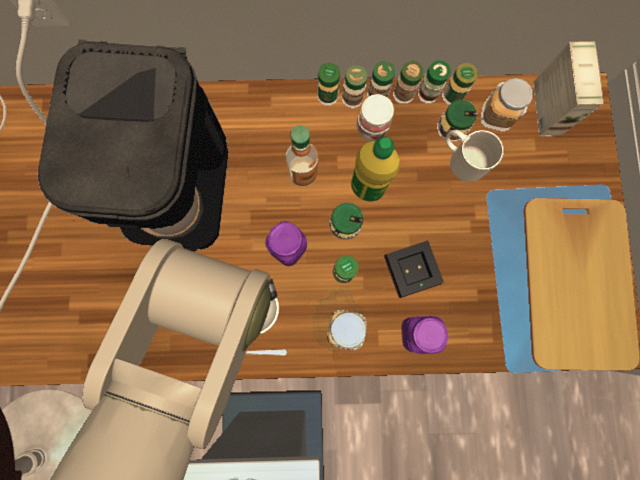

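Run:
```python
from h import *
a=np.radians(17);R=np.array([[np.cos(a),-np.sin(a)],[np.sin(a),np.cos(a)]])
c=np.array([.4463,-.0381]);b=.155
def Z(p): q=proj("scene",p);return ((q[0]-180+.5)*4.4,(q[1]-170+.5)*4.2)
for nm,xy,z in(("foot--",(-.025,-.025),0),("foot-+",(-.025,.025),0),("foot+-",(.025,-.025),0),("orange",(-.0219,-.0219),.129),("rim--",(-.03,-.03),.023),("white m",(-.0219,.0219),.129)):
    print(nm,np.round(Z([*(c+R@np.array(xy)),b+z])))
```

```text
foot-- [313. 273.]
foot-+ [248. 241.]
foot+- [376. 232.]
orange [288.  78.]
rim-- [309. 249.]
white m [228.  52.]
```

```bash
python3 -c "
import cv2
im=cv2.imread('pics/s9f.png');cv2.imwrite('pics/s9z.png',cv2.resize(im[165:240,220:275],None,fx=9,fy=7.8,interpolation=2))"
```

```text
(no output)
```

View pics/s9z.png

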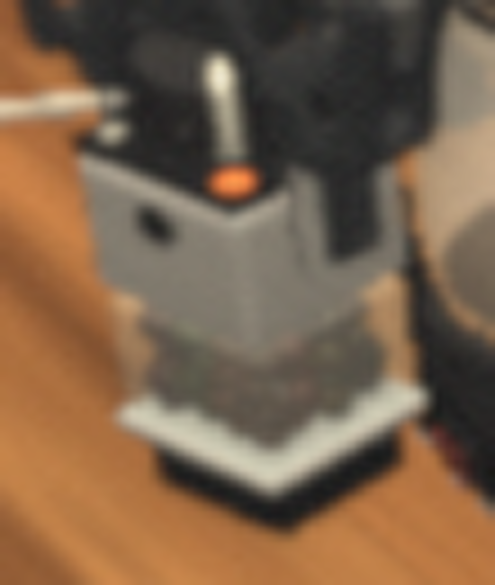

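Run:
```python
from h import *
a=np.radians(17);R=np.array([[np.cos(a),-np.sin(a)],[np.sin(a),np.cos(a)]])
c=np.array([.521,-.3675]);b=.008
print(proj("scene",[*(c+R@np.array([-.029,-.029])),b+.023]),"obs 358.1,344.1; orange",proj("scene",[*(c+R@np.array([-.0219,-.0219])),b+.129]),"obs",310+348/7-.4,275+226/7-.4)
c=np.array([.4463,-.0381])
for b in(.155,.157):
  print(b,proj("scene",[*(c+R@np.array([-.029,-.029])),b+.023]),"obs 249.8,227.4; foot",proj("scene",[*(c+R@np.array([-.025,-.025])),b]),"obs 250.9 232.5; orange",proj("scene",[*(c+R@np.array([-.0219,-.0219])),b+.129]),"obs 245.5 187.8")
```

```text
[358.26736296 344.34002431] obs 358.1,344.1; orange [359.31545758 307.14015329] obs 359.31428571428575 306.8857142857143
0.155 [249.61030601 228.38114927] obs 249.8,227.4; foot [250.53843908 234.60511663] obs 250.9 232.5; orange [244.94664429 188.08440443] obs 245.5 187.8
0.157 [249.52702575 227.70570717] obs 249.8,227.4; foot [250.45741738 233.94664012] obs 250.9 232.5; orange [244.85387473 187.3292592 ] obs 245.5 187.8
```

The mill's features are within about 1 px (1–2 mm) of prediction, so it is upright and centred. I'll lower it 92 mm.

{"api": "send_rows", "payload": {
  "targets": ".04 0 .5 0 0 0 1;0 0 .5 0 0 0 1;0 0 .5 0 0 0 1;0 0 .5 0 0 0 1;0 0 .4 0 0 0 1;0 0 .4 0 0 0 1;0 0 .3 0 0 0 1;0 0 .2 0 0 0 1;0 0 .1 0 0 0 1;0 0 0 0 0 0 1"
}}

```text
time_s: 17.05
position: [0.4471, -0.0374, 0.1757]
eef_rot: [[0.956, 0.292, -0.0], [0.292, -0.956, 0.0], [-0.0, -0.0, -1.0]]
force: [-0.4, 0.4, -2.6]
gripper_width: 0.0595
```

{"api": "send_rows", "payload": {
  "targets": "0 0 0 0 0 0 1;0 0 0 0 0 0 1;0 0 0 0 0 0 1"
}}

```text
time_s: 17.35
position: [0.4472, -0.0374, 0.176]
eef_rot: [[0.956, 0.292, 0.0], [0.292, -0.956, -0.0], [0.0, 0.0, -1.0]]
force: [0.3, 0.0, -3.0]
gripper_width: 0.0597
```

```bash
python3 -c "
from h import *
go([.4475,-.038,.1687])
im=manip.capture('scene');cv2.imwrite('pics/s10f.png',im)
cv2.imwrite('pics/s10.png',cv2.resize(im[200:290,205:295],None,fx=6.5,fy=6.5,interpolation=2))
a=np.radians(17);R=np.array([[np.cos(a),-np.sin(a)],[np.sin(a),np.cos(a)]])
o=manip.get_obs()['position'];b=o[2]-.1057;c=o[:2]
for nm,x,z in(('rim--',-.029,.023),('foot',-.025,0),('orange',-.0219,.129)): print(nm,(proj('scene',[*(c+R@np.array([x,x])),b+z])-[205,200]+.5)*6.5)
"
```

```text
t 17.35 pos [ 0.4472 -0.0374  0.176 ] yaw_y -73.0 F [ 0.3  0.  -3. ] w 0.0597 tilt [ 5.e-04 -2.e-04 -1.e+00]  units [0.   0.02 0.29]
rim-- [316.34531406 363.79880109]
foot [321.77661007 399.9084427 ]
orange [288.55345173 122.48535283]
```

View pics/s10.png

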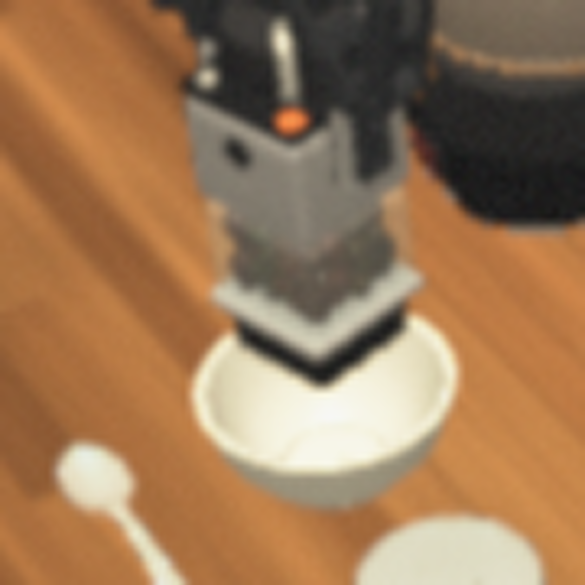

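{"api": "send_rows", "payload": {
  "targets": "0 0 .15 0 0 0 1;0 0 .14 0 0 0 1;0 0 0 0 0 0 1;0 0 0 0 0 0 1;0 0 0 0 0 0 1;0 0 0 0 0 0 1;0 0 0 0 0 0 1"
}}

```text
time_s: 18.1
position: [0.4471, -0.0374, 0.1686]
eef_rot: [[0.956, 0.292, 0.0], [0.292, -0.956, -0.0], [0.0, 0.0, -1.0]]
force: [0.2, 0.6, -2.0]
gripper_width: 0.0597
```

```bash
python3 -c "
from h import *
go([.4475,-.038,.1687])
im=manip.capture('scene');cv2.imwrite('pics/s11f.png',im)
cv2.imwrite('pics/s11.png',cv2.resize(im[195:300,205:325],None,fx=6.5,fy=5.7,interpolation=2))
b=cv2.imread('pics/scene0.png')
d=cv2.absdiff(im,b).max(2);d=(d>60).astype('uint8');N,l,s,c=cv2.connectedComponentsWithStats(d)
for i in range(1,N):
  if s[i,4]>25: print(s[i])
"
```

```text
t 18.1 pos [ 0.4471 -0.0374  0.1686] yaw_y -72.99 F [ 0.2  0.6 -2. ] w 0.0597 tilt [ 1.e-04 -1.e-04 -1.e+00]  units [ 0.01  0.03 -0.  ]
[  4   0  37  16 373]
[  0  17  65  47 921]
[ 66  31  29  38 709]
[ 110   46  123   73 3085]
[ 17  72  51  13 256]
[  32   83   65  105 3289]
[ 96  97  28  16 152]
[208 101  39   9 197]
[ 147  104  119   58 2638]
[212 110  35  14 248]
[  26  152   70   92 3298]
[ 224  158   46  104 2339]
[  0 242   6   8  27]
[ 59 246  22  25 248]
[  0 265   9  38 215]
[ 88 267  17  30 301]
[ 17 275  33   6  42]
[ 46 281  21  17 238]
[338 281  38  37 707]
[  9 288   8   7  28]
[ 68 288   5  11  27]
[ 28 298  45  26 724]
[  7 304  25  21 261]
[337 312  37  32 577]
```

View pics/s11.png

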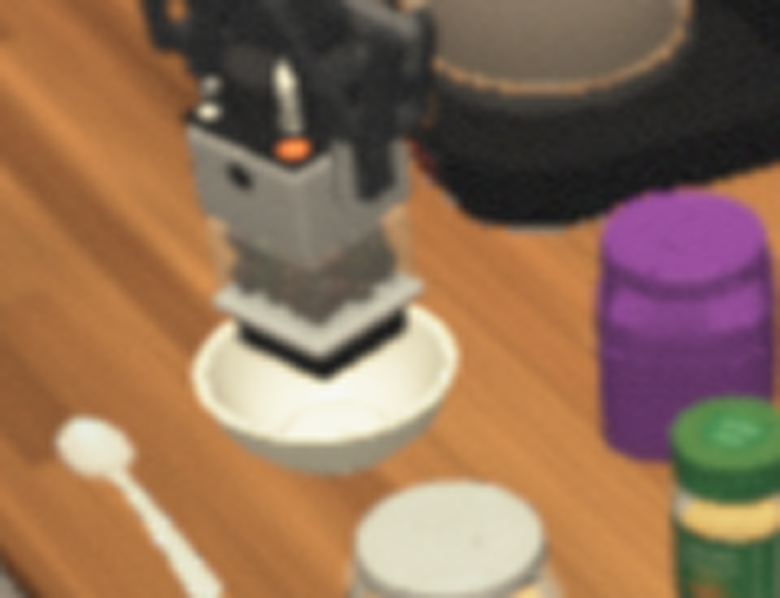

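View pics/s11f.png

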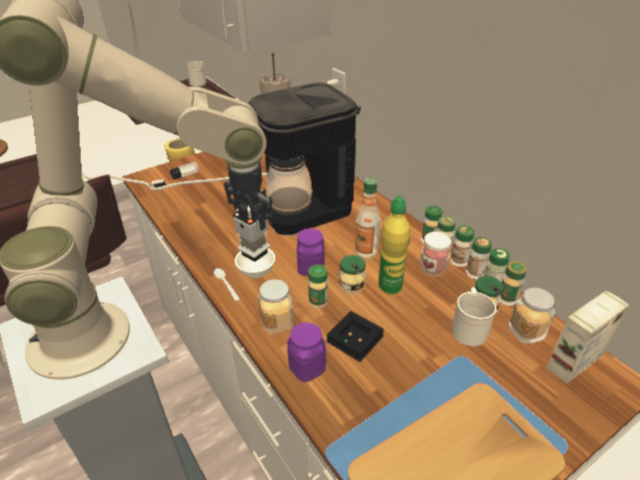

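The mill is over the bowl, upright and clear of the rim. The pointer is on the orange dot, and nothing but the mill and arm differs from the start picture. I'm handing it in.

```bash
python3 -c "
from rig import manip
print(manip.finish_job())"
```

```text
the job is handed in; nothing more can be done
None
```

I turned the dial clockwise onto the orange dot while the mill stood in its base. Then I gripped the mill by its steel body, lifted it out and carried it over the spice jar. I handed the job in at about 18 s, with the mill held over the prep bowl. The system reported no verdict.

**Last checks**
- **Dial:** after the turn, the pointer measured -118.4° against -117.3° to -118° for the orange dot. It still looked on the dot in the final picture.
- **Position:** the tool is at (0.447, -0.037), and the two cameras put the bowl's centre at (0.4484, -0.0374) and (0.4466, -0.0387), so the mill is centred within about 2 mm.
- **Height:** the underside works out at about 15 mm above the rim.
- **Grip:** the tool is vertical, the opening is 59.7 mm, and the wrist force is about the mill's weight.
- **Surroundings:** comparing the final scene picture with the first showed no change at the jars, bottles, bowl or spoon. The only differences were the arm, the mill and the emptied base.

**Disagreement:** about 7 mm above the final pose, the mill's foot corner showed about 2 px (roughly 3–4 mm) higher in the picture than predicted. The body features agreed within about 1 px. That could be a tilt of up to about 2° or rounded foot edges, both inside the limits.

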